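# Open the reagent vial and hold the pipette ready over it

### The arm

A 6-joint arm with a two-finger parallel gripper is mounted at the origin on the work surface. World frame = base frame: x ahead of the robot, y to its left, z up, the work surface at z = 0. Lengths are in mm, angles in rad, forces in N, time in s.
With the tool pointing down it reaches from about 300 to 825 mm from the base axis. Payload 5.4 kg.
Tool frame: the origin (TCP) lies on the centre line of the jaws, within the pads' length; the fingertips stand 25 mm ahead of it and the grasp point (between the pads) lies 6 mm ahead of it (robot.tip_reach is the z of the fingertips in the tool frame, in mm); z points along the fingers, y is the line along which they close (so a half turn about z gives the same grasp; the last joint's range is limited). The gripper opens to 92 mm and grips with 3 to 60 N. Pads are 20 mm wide; open, the fingers measure 128 mm over their backs; the gripper's body (75 mm by 189 mm) begins 69 mm behind the grasp point.
Start: joints at [0.908, 0.158, 1.597, -0, 1.386, -0.21], TCP at [251.561, 517.033, 239.601] pointing down, gripper open.
Joint ranges: [-2.91, 2.91], [-0.94, 2.29], [0.18, 2.7], [-1.29, 4.43], [0.17, 2.64], [-3, 3]. Speed limits (rad/s): [2.57, 2.57, 3.14, 3.14, 3.14, 3.14].

### API

Orientations are given as a unit quaternion [x, y, z, w].
In Python, from station import robot, read_camera, get_calibration, trace, place_of gives the robot as it stands.
- The arm moves only by the tool step_arm, never from a script. Its argument "motion" is a list of rows, each a list of 4 numbers: the shift along the tool's x, y, z in cm, then the turn about the tool's z in degrees. In form: [[tx, ty, tz, twist], ...]. A call has 1 to 5 rows; each row is the pose to reach, as a shift and turn from the pose commanded when the call began, along the tool's axes at that moment; what a row does not reach only later rows make up. A row lasts 1/8 s, in which the tool goes at most 62.5 mm and 10.7 degrees, less where a joint would pass 70% of its speed; a pose out of reach is approached as far as the arm can. A call with a gripper value outside its range is refused whole. "hand" is the closure, from 0 (fully open) to 1 (shut), set as the call begins (left out, the last holds). The fingers move at their own pace and stop on an object; the grip force is fixed at half the most. Time passes only in rows, so rows that repeat a pose let the fingers close. It gives the time, the measured TCP pose, the force, the opening and the grip force at its end, in the units of the state.
- robot.get_obs(): the state, without advancing time (a new reading comes with each control period).
- read_camera(name): name is "scene" or "side" or "wrist"; returns the picture (384x512x3 uint8, blue, green, red); there is no depth.
- get_calibration(name): a dict with "fx", "fy", "cx", "cy" (pixels), "k1" (the pictures are not rectified: a ray, as slopes to the right and down, at radius r is drawn at 1 + k1 r^2 times it, then the intrinsics apply), "cam_to_world" (4x4, takes a point from camera to world coordinates). Camera axes: x right, y up, looking along -z (the intrinsics and any distortion apply to the point x, -y, -z); pixel columns grow to the right and rows downward; lengths in mm; the calibration is good to about 2 mm. A picture is of the moment at which its call begins: read the wrist's pose just before it. get_calibration takes no time and is no camera call; for the wrist camera it gives the pose at the moment of the call.
- robot.hand_in(): hands the job in; it is judged then, once.
Trained networks look in the newest picture that a camera, given by its name, has taken for a name from the list of things; names that differ only in an ending like _2 or _b are one class to them, and where a whole thing is asked for, a point or a joint stands for the part that bears it (a point fixed in the world has none). Each returns a list of dicts, best first, with "conf" (0 to 1); they miss things now and then, are a little off and sometimes report something else, mostly with a low value. They report only what shows in the picture. A call takes as long as a camera call. They do not tell look-alikes from the thing itself.
- trace(camera, label): "mask" (384x512 bool, what is visible of it).
- place_of(camera, label): "point" ([x, y, z] in mm, in world coordinates, good to about 4 mm: a listed point, or the origin of a listed thing).
The state is a dict: "time": time; "joint_pos": joint angles; "joint_vel": joint speeds; "tau": joint torques, N m; "ee_pos": TCP position; "eef_rot": TCP orientation; "ft_force": force on the tool from outside, world axes, zero at the start; "torque": the same for the moment, N m; "width": finger opening in mm; "grip_force": force on a finger pad.
Only numpy, scipy, OpenCV 4.12 (cv2) and the standard library are available. Lean on these libraries where they do the work, as an engineer would, in place of code of your own. Each camera call takes 0.05 s, during which the arm holds its last target. There are 200 camera calls.

### The job

In the rack one of the amber vials is closed: pull its stopper out and drop it in the open discard tub. Then take from the stand the only pipette that has a tip fitted, carry it clear over the things on the bench, and finish holding it upright and still over that vial, ready to dispense: the end of its tip centred over the open mouth, about 1 cm above the rim. Do not put the pipette down or let it go at the end, let nothing touch the tip, and leave the vials standing in the rack and everything else where it is.

Things in the scene. Friction and masses are not known exactly. Their poses are not given: they have to be found in the camera images.
- stopper: grey plastic stopper, the only one in a vial: round head 32 diameter, 14 high, that sits on the vial's rim, and a plug 16.4 diameter reaching 10 below it, loose in the mouth (20 bore; lifts straight out with no pull). Origin at the centre of the head's underside (rim height when closed), z up. Mass about 12 g. All sizes in mm
- vial: the closed vial: amber glass, straight, 26 outer diameter, 20 bore, 65 high, standing in one of the four bores of the rack. Origin at the centre of its underside, z up; mass about 35 g
- vial_mouth (a point): centre of the rim plane of the closed vial, 65 above its underside (75 above the bench), z up
- rack: fixed white plastic rack 50 (x) x 190 (y) x 45 high; four bores 28 diameter, 35 deep, in one row along its y at -67.5, -22.5, 22.5 and 67.5, so the vials stand out 30 above it. Three bores hold vials. Origin at the centre of its underside
- vial_b: an open amber vial, same as the closed one, in another bore of the rack; origin at its underside
- vial_c: an open amber vial, same as the closed one, in another bore of the rack; origin at its underside
- tub: fixed open discard tub of white plastic, 110 (x) x 140 (y) x 75 high, wall and floor 4, rim lip 8 wider all round; a few used stoppers and tips lie in it, the two used stoppers standing 27 high in the corners at (30, 45) and (-28, -46). Origin at the centre of its underside
- stand: fixed grey pipette stand: base 110 (x) x 250 (y); hanging plate with upper face 120 above the bench and three slots 17 wide at y = -75, 0, 75, open to its -x (robot side). Each pipette's shoulder rests on the plate, shaft in the slot. A 3 high lip along the front edge is its highest part, so lift first. Origin at the centre of its underside
- pipette: the short pipette that has a tip fitted, hanging upright in the stand. Handle 30 (x) x 26 (y) x 85 high, button on top to 99, finger hook to +x, 35 from the axis, 67 to 79 high; shaft 13 diameter below. Origin on the axis at the shoulder (underside of the handle), z up. About 77 g. Grip it across its y faces (26 wide); the next pipette is 75 away along y
- pipette_grip (a point): on the pipette's axis, 58 above its shoulder: the height to grip; the top of the button is 41 above it and the tip's end 155 below it
- tip: the disposable yellow tip on that pipette, a cone 7.6 diameter at the top to 2.4 at its end, from 46 to 97 below the shoulder; moves as one with the pipette (same origin)
- tip_end (a point): the lower end of the tip, on the pipette's axis, 97 below the shoulder (23 above the bench while it hangs)
- pipette_b: a short fixed-volume pipette with the same white body as the others (handle 30 x 26 x 85, button to 99, nose 58 below the shoulder: top 219 above the bench) but no tip fitted; hangs in another slot of the stand; same frame. Leave it hanging
- pipette_c: a short fixed-volume pipette with the same white body as the others (handle 30 x 26 x 85, button to 99, nose 58 below the shoulder: top 219 above the bench) but no tip fitted; hangs in another slot of the stand; same frame. Leave it hanging
- tip_box: box of pipette tips 85 (x) x 122 (y) x 50 high with rows of tips to 58; its clear lid stands open on the +x side to 117 high, leaning 15 outwards. Origin at the centre of its underside. It and the tub lie between stand and rack, either one nearer the robot
- bottle: capped amber reagent bottle 56 diameter, 115 high, beyond the stand; origin at its underside
- cup: specimen cup with lid, 66 diameter, 73 high, nearer the robot than the rack; origin at its underside
- microplate: white 96-well plate 86 (x) x 128 (y) x 15 high, beyond the rack; origin at its underside
Mind the look-alikes: they are no part of the job. Leave any turquoise look-alike of the pipette alone.

How it is judged (in metres and radians):
On the way, in this order (a step that is already met when the one before it is completed fails the run):
1. the stopper lies in the discard tub, let go, while the pipette still hangs in the stand (x of stopper in the frame of tub between -0.051 and 0.051 m and y of stopper in the frame of tub between -0.066 and 0.066 m and z of stopper in the frame of tub between 0 and 0.062 m and contact force between the fingers and stopper below 0.05 N and linear speed of stopper below 0.05 m/s and distance of pipette from where it was at the start of the episode below 0.01 m), for 0.2 s.
2. the pipette with the tip is held by the fingers, free of the stand (contact force between the fingers and pipette above 1 N and contact force between pipette and stand below 0.05 N and distance of pipette from where it was at the start of the episode above 0.02 m), for 0.2 s.
At the end, for the whole second after the job is handed in: The fingers alone hold the pipette: upright within 0.10 rad, still (under 20 mm/s), touching nothing, its tip within 6 mm of the mouth's centre from above and 3 to 20 mm over the rim. Stopper in the tub; vial within 10 mm and 0.08 rad of its start; other pipettes upright within 0.12 rad (contact force between the fingers and pipette above 1 N and contact force between pipette and stand below 0.05 N and contact force between pipette and rack below 0.05 N and contact force between pipette and vial below 0.05 N and contact force between pipette and tub below 0.05 N and contact force between pipette and bottle below 0.05 N and contact force between pipette and cup below 0.05 N and contact force between pipette and microplate below 0.05 N and contact force between pipette and tip_box below 0.05 N and contact force between pipette and pipette_b below 0.05 N and contact force between pipette and pipette_c below 0.05 N and contact force between pipette and vial_b below 0.05 N and contact force between pipette and vial_c below 0.05 N and x of stopper in the frame of tub between -0.051 and 0.051 m and y of stopper in the frame of tub between -0.066 and 0.066 m and z of stopper in the frame of tub between 0 and 0.062 m and horizontal distance between tip_end and vial_mouth below 0.006 m and z of tip_end in the frame of vial_mouth between 0.003 and 0.02 m and angle between pipette's own z axis and vertical below 0.1 rad and contact force between tip and anything else below 0.05 N and linear speed of pipette below 0.02 m/s and angle between vial's own z axis and vertical below 0.08 rad and distance of vial from where it was at the start of the episode below 0.01 m and linear speed of stopper below 0.03 m/s and angle between each of pipette_b, pipette_c's own z axis and vertical below 0.12 rad); the arm keeps its last pose, push and grip.
It fails at once if the tip touches anything (over 0.3 N) (contact force between tip and anything else above 0.3 N).
It fails at once if a vial is pulled out, shifted or tipped in the rack (10 mm or 0.15 rad) (distance of any of vial, vial_b, vial_c from where it was at the start of the episode above 0.01 m or angle between any of vial, vial_b, vial_c's own z axis and vertical above 0.15 rad).
It fails at once if another pipette is taken or knocked (moved 15 mm or more) (distance of any of pipette_b, pipette_c from where it was at the start of the episode above 0.015 m).
It fails at once if the tip box, bottle, cup or plate is pushed more than 15 mm or tipped (distance of any of bottle, cup, microplate, tip_box from where it was at the start of the episode above 0.015 m or angle between any of bottle, cup, microplate, tip_box's own z axis and vertical above 0.15 rad).
It also fails if it takes over 61 s, if anything falls off the work surface, if the arm or the gripper's body presses on something with over 40 N, if the wrist force passes 120 N, or if a joint passes its speed limit or range.

## Working session

There is one attempt and no reset: what is moved stays moved. The work goes in short steps, Python scripts to look and compute and a tool call to move; the robot and the scene stay as the last step left them, time stands still between calls to the robot, and variables do not carry over. Pictures are saved under pics/ and viewed, at most 12 in all, crops included, and the job is handed in when it is done.

Besides the shell and the picture viewer there is one more tool, called after "Request:" as a command line: name --pt "numbers of a row" for each row, then --argument value for the rest. step_arm: Moves the arm, as the interface text tells. Its arguments: {"type":"object","properties":{"motion":{"type":"array","items":{"type":"array","items":{"type":"number"}}},"hand":{"type":"number"}},"required":["motion"]}

```bash
mkdir -p pics
python3 - <<'E'
from station import *
import cv2,numpy as np
ims=[]
for c in ["scene","side"]:
    im=read_camera(c); cv2.imwrite(f"pics/{c}0.png",im)
    for l in ["stopper","vial","vial_mouth","rack","tub","stand","pipette","tip","tip_end","tip_box","bottle","cup","microplate"]:
        try: print(c,l,[(np.round(d["point"]).tolist(),round(d["conf"],2)) for d in place_of(c,l)][:5])
        except Exception as e: print(l,e)
o=robot.get_obs(); print(o["time"],o["ee_pos"],o["eef_rot"],o["width"])
for c in ["scene","side","wrist"]: print(np.round(get_calibration(c)["cam_to_world"],3).tolist())
E
```

```text
scene stopper [([511.0, -229.0, 72.0], 0.43)]
scene vial [([507.0, -229.0, 14.0], 0.57), ([484.0, -143.0, 10.0], 0.51), ([518.0, -274.0, 12.0], 0.51), ([496.0, 399.0, 117.0], 0.42)]
scene vial_mouth [([511.0, -229.0, 78.0], 0.36)]
scene rack [([502.0, -209.0, -1.0], 0.67)]
scene tub [([443.0, 11.0, 4.0], 0.87), ([495.0, 393.0, 177.0], 0.49), ([510.0, -230.0, 70.0], 0.27)]
scene stand [([498.0, 323.0, 2.0], 0.92)]
scene pipette [([502.0, 248.0, 122.0], 0.81), ([496.0, 398.0, 115.0], 0.77), ([499.0, 324.0, 117.0], 0.6), ([164.0, 286.0, 14.0], 0.52)]
scene tip []
scene tip_end [([71.0, 248.0, 13.0], 0.79)]
scene tip_box [([669.0, -10.0, -6.0], 0.84)]
scene bottle [([705.0, 323.0, 2.0], 0.76)]
scene cup [([363.0, -273.0, 0.0], 0.86)]
scene microplate [([734.0, -276.0, 1.0], 0.85), ([447.0, 10.0, 1.0], 0.19)]
side stopper [([508.0, -228.0, 75.0], 0.53)]
side vial [([733.0, -275.0, -2.0], 0.57), ([481.0, -141.0, 9.0], 0.43), ([508.0, -226.0, 12.0], 0.41)]
side vial_mouth [([512.0, -231.0, 71.0], 0.45)]
side rack [([504.0, -206.0, -5.0], 0.71)]
side tub [([444.0, 6.0, -5.0], 0.6), ([704.0, 
[... 404 characters left out ...]
)]
side tip_box [([669.0, -3.0, -1.0], 0.96)]
side bottle [([704.0, 327.0, -2.0], 0.63)]
side cup [([362.0, -266.0, 0.0], 0.78), ([502.0, 249.0, 116.0], 0.46)]
side microplate [([732.0, -275.0, -2.0], 0.8)]
1.4 [251.56265018 517.02543153 239.55884148] [ 2.24488576e-01  9.74476721e-01 -2.06750516e-05 -8.20371554e-06] 92.14510019232362
[[0.673, -0.511, 0.535, 1259.259], [0.739, 0.447, -0.504, -738.721], [0.018, 0.735, 0.678, 1175.659], [0.0, 0.0, 0.0, 1.0]]
[[-0.999, 0.015, -0.05, 379.76], [-0.05, -0.507, 0.86, 1160.934], [-0.013, 0.862, 0.507, 786.491], [0.0, 0.0, 0.0, 1.0]]
[[0.439, -0.873, -0.211, 192.424], [0.899, 0.427, 0.102, 545.22], [0.001, -0.235, 0.972, 384.46], [0.0, 0.0, 0.0, 1.0]]
```

View pics/scene0.png

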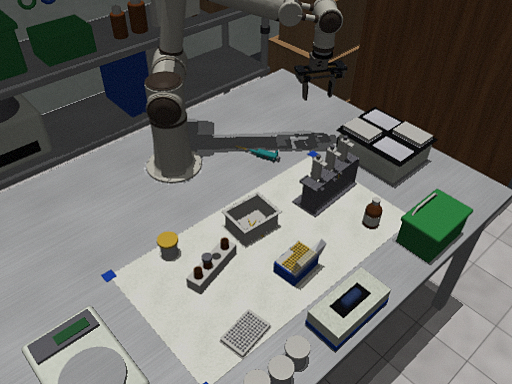

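View pics/side0.png

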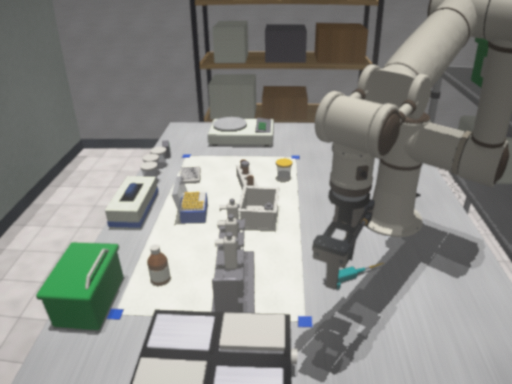

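The network's stopper is at about (509,-229), the head at scene pixel (207,259). The other two vials are open, at (198,272) and (225,243). Pipette candidates in the scene picture are about (315,168), (331,157) and (347,147) in the stand, plus the turquoise look-alike lying at (265,154). Next I'll check these in close crops.

Run:
```python
from station import *
import cv2,numpy as np
a=cv2.imread("pics/scene0.png");b=cv2.imread("pics/side0.png")
r=lambda im,x0,y0,w,h:cv2.resize(im[y0:y0+h,x0:x0+w],(400,300),interpolation=cv2.INTER_CUBIC)
cv2.imwrite("pics/c1.png",np.vstack([np.hstack([r(a,290,130,88,66+24),r(a,180,230,64,48+20)]),np.hstack([r(b,190,190,100,130),r(b,225,145,80,90)])]))
for c in ["scene","side","wrist"]:
    g=get_calibration(c);print(c,[g[k] for k in("fx","fy","cx","cy","k1")])
```

```text
scene [472.73538027162783, 472.73538027162783, 256.80269572803786, 193.0757019911638, -0.019851067857666434]
side [412.28913786986385, 412.28913786986385, 258.64988136032815, 190.39936533666523, -0.12919303855239792]
wrist [266.98590678365974, 266.98590678365974, 252.67656877636264, 196.1580654799498, -0.042140577257724826]
```

View pics/c1.png

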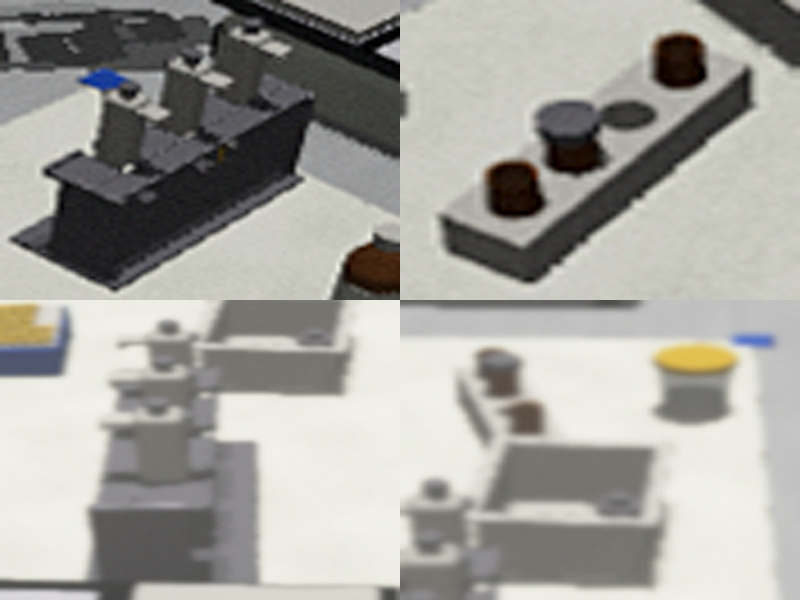

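The crop shows the stopper on the third vial (crop pixel (568,120)). A yellow glint in the stand's back window behind the middle pipette (crop (222,155)) suggests that one has the tip. I'll move in front of the stand to check it with the wrist camera.

Request:
step_arm --pt "-3 -2.8 0 -5" --pt "-6.2 -5.6 2 -10" --pt "-9.3 -8.4 4 -16" --pt "-12.4 -11.2 6 -21" --pt "-15.5 -14 7 -26" --hand 0

```text
time: 2.02
ee_pos: [329.5, 321.8, 168.6]
eef_rot: [-0.002, 1.0, -0.0, -0.001]
ft_force: [-0.3, -0.1, -0.9]
width: 91.8
grip_force: 0.0
```

Run:
```python
from station import *
import cv2,numpy as np
o=robot.get_obs(); print(o["time"],o["ee_pos"],o["eef_rot"])
im=read_camera("wrist"); cv2.imwrite("pics/w1.png",im)
for l in ["pipette","tip","tip_end","stand"]:
    print(l,[(np.round(d["point"]).tolist(),round(d["conf"],2)) for d in place_of("wrist",l)])
```

```text
2.025 [329.53059774 321.81908616 168.57158515] [-2.03831120e-03  9.99997741e-01 -3.29808140e-04 -5.03718825e-04]
pipette [([160.0, 288.0, 11.0], 0.94)]
tip []
tip_end [([491.0, 397.0, 21.0], 0.45)]
stand [([495.0, 324.0, 1.0], 0.59)]
```

View pics/w1.png

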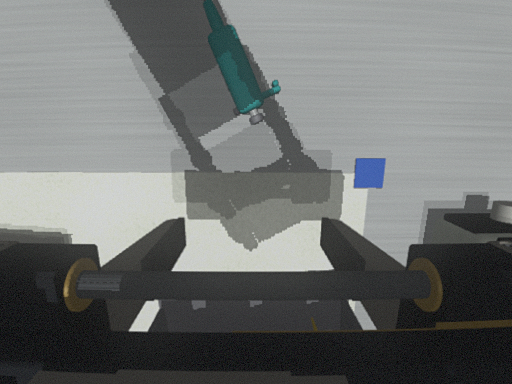

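The wrist picture shows a yellow glint below the right-hand pipette at (313,322), which is the y≈397 one, partly hidden by the fingers. That disagrees with my earlier guess. I'll twist the wrist, which the stopper grasp needs anyway, and look from the side.

Request:
step_arm --pt "0 0 0 10" --pt "0 0 0 20" --pt "0 0 0 30" --pt "0 0 0 40" --pt "0 0 0 50"

```text
time: 2.9
ee_pos: [329.5, 324.7, 170.2]
eef_rot: [0.424, 0.906, 0.001, 0.0]
ft_force: [0.1, -0.1, 0.7]
width: 92.2
grip_force: 0.0
```

Request:
step_arm --pt "0 0 0 10" --pt "0 0 0 20" --pt "0 0 0 26" --pt "0 0 0 26"

```text
time: 3.4
ee_pos: [329.5, 324.5, 170.1]
eef_rot: [0.614, 0.789, 0.0, 0.0]
ft_force: [0.5, 0.2, 0.4]
width: 92.0
grip_force: 0.0
```

```bash
cat > h.py <<'E'
from station import *
import cv2,numpy as np
def proj(c,P,g=None):
    g=g or get_calibration(c);M=np.linalg.inv(np.array(g["cam_to_world"]))
    p=M[:3,:3]@np.array(P,float)+M[:3,3];u=np.array([p[0],-p[1]])/-p[2];u=u*(1+g["k1"]*(u@u))
    return (u*g["fx"]+[g["cx"],g["cy"]]).round(1).tolist()
def ray(c,px,z,g=None):
    g=g or get_calibration(c);K=np.array([[g["fx"],0,g["cx"]],[0,g["fy"],g["cy"]],[0,0,1]])
    u=cv2.undistortPoints(np.array([[px]],float),K,np.array([g["k1"],0,0,0.]))[0,0]
    M=np.array(g["cam_to_world"]);d=M[:3,:3]@[u[0],-u[1],-1];o=M[:3,3];return (o+d*(z-o[2])/d[2]).round(1)
E
python3 - <<'E'
from h import *
o=robot.get_obs(); print(o["time"],o["ee_pos"])
im=read_camera("wrist"); cv2.imwrite("pics/w2.png",im)
for l in ["pipette","tip","tip_end"]:
    print(l,[(np.round(d["point"]).tolist(),round(d["conf"],2)) for d in place_of("wrist",l)])
for y in (248,323,397):
  for z in (23,60): print(y,z,"scene",proj("scene",[497,y,z]),"wrist",proj("wrist",[497,y,z]))
E
```

```text
3.4 [329.52944059 324.45816908 170.11702219]
pipette [([159.0, 289.0, 13.0], 0.64)]
tip []
tip_end [([490.0, 394.0, 20.0], 0.71), ([76.0, 247.0, 12.0], 0.55)]
248 23 scene [311.5, 197.7] wrist [369.3, 281.9]
248 60 scene [312.6, 190.1] wrist [383.3, 300.0]
323 23 scene [325.5, 188.5] wrist [391.4, 226.3]
323 60 scene [326.7, 180.8] wrist [409.1, 238.5]
397 23 scene [338.7, 179.7] wrist [414.9, 165.1]
397 60 scene [340.1, 172.1] wrist [436.8, 169.7]
```

View pics/w2.png

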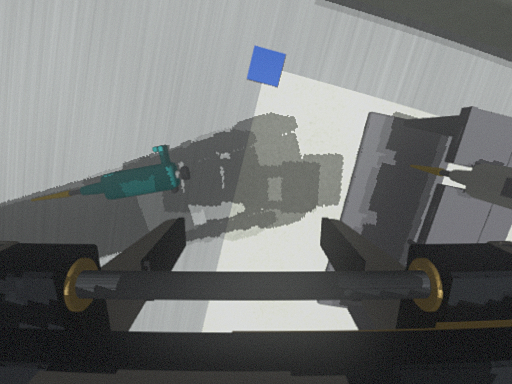

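The wrist view shows the yellow tip at about (413–440,168), under the y≈397 pipette. The scene glint projects to the same pipette, so that is the one. Now I'll go to the stopper.

Request:
step_arm --pt "-5.5 0.4 0 0" --pt "-11 0.8 0 0" --pt "-16.5 1.2 0 0" --pt "-22 1.6 0 0" --pt "-27 1.8 0 0"

```text
time: 4.22
ee_pos: [413.3, 64.0, 170.0]
eef_rot: [0.615, 0.788, 0.0, 0.0]
ft_force: [1.2, -0.3, -0.8]
width: 92.0
grip_force: 0.0
```

Request:
step_arm --pt "-5.5 0.4 0 0" --pt "-11 0.8 0 0" --pt "-16.5 1.2 0 0" --pt "-22 1.6 0 0" --pt "-27 2 0 0"

```text
time: 4.85
ee_pos: [498.2, -193.3, 169.7]
eef_rot: [0.615, 0.788, 0.0, 0.0]
ft_force: [0.8, 0.7, 0.3]
width: 91.7
grip_force: 0.0
```

Request:
step_arm --pt "0 0 0 0" --pt "0 0 0 0"

```text
time: 5.1
ee_pos: [497.4, -190.6, 169.3]
eef_rot: [0.615, 0.788, 0.0, -0.001]
ft_force: [0.5, -0.2, -0.7]
width: 91.5
grip_force: 0.0
```

Run:
```python
from h import *
o=robot.get_obs(); print(o["time"],o["ee_pos"],o["eef_rot"])
im=read_camera("wrist"); cv2.imwrite("pics/w3.png",im);g=get_calibration("wrist")
for l in ["stopper","vial","vial_mouth","tub","rack"]:
    print(l,[(np.round(d["point"],1).tolist(),round(d["conf"],2)) for d in place_of("wrist",l)])
for l in ["stopper","vial"]:
  for d in trace("wrist",l):
    m=d["mask"];ys,xs=np.where(m);c=(xs.mean(),ys.mean());print(l,d["conf"],m.sum(),c,ray("wrist",c,89,g),ray("wrist",c,75,g))
for l in ["stopper","vial_mouth"]:
  for c in ("scene","side"):
    print(c,l,[(np.round(d["point"],1).tolist(),round(d["conf"],2)) for d in place_of(c,l)])
```

```text
5.1 [ 497.41918628 -190.5894704   169.30586954] [ 6.15140610e-01  7.88417196e-01  1.42489019e-04 -5.79002174e-04]
stopper [([509.2, -231.5, 73.8], 0.68)]
vial [([481.3, -144.8, 8.3], 0.88), ([509.7, -227.9, 7.9], 0.68)]
vial_mouth [([508.0, -228.1, 72.7], 0.72), ([501.6, -206.9, -0.9], 0.54)]
tub []
rack [([503.4, -213.2, -1.5], 0.69), ([665.3, -9.0, -1.8], 0.41)]
stopper 0.74 960 (np.float64(254.03958333333333), np.float64(247.134375)) [ 507.2 -225.6   89. ] [ 508.8 -231.7   75. ]
vial 0.85 686 (np.float64(251.27551020408163), np.float64(149.52332361516034)) [ 483.6 -141.1   89. ] [ 483.7 -142.    75. ]
vial 0.72 153 (np.float64(254.58169934640523), np.float64(267.03921568627453)) [ 512.6 -244.9   89. ] [ 514.5 -252.2   75. ]
vial 0.56 163 (np.float64(253.17177914110428), np.float64(226.57668711656441)) [ 501.6 -206.6   89. ] [ 502.9 -211.5   75. ]
scene stopper [([510.6, -229.0, 72.5], 0.43)]
side stopper [([507.9, -228.5, 75.1], 0.53)]
scene vial_mouth [([511.1, -229.3, 77.6], 0.36)]
side vial_mouth [([512.2, -231.2, 71.0], 0.45)]
```

View pics/w3.png

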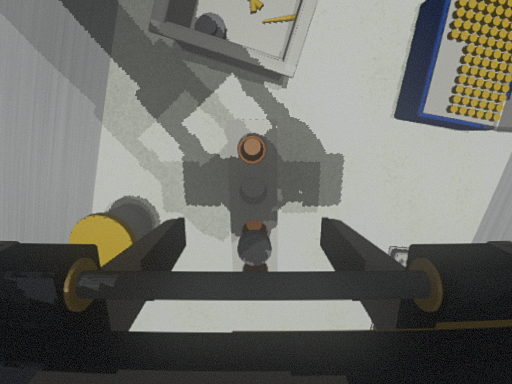

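The wrist image shows the stopper head at (254,243) and the open vial mouth at (251,149), with the cup lid at (100,238) clear of the fingers. I'll descend and grip across the row.

Request:
step_arm --pt "-2 0.1 0 0" --pt "-4 0.2 1.5 0" --pt "-4 0.2 4 0" --pt "-4 0.2 6.5 0" --pt "-4 0.2 7.6 0"

```text
time: 6.32
ee_pos: [508.8, -230.2, 92.0]
eef_rot: [0.616, 0.788, -0.0, -0.001]
ft_force: [0.8, 0.5, 0.0]
width: 91.8
grip_force: 0.0
```

Request:
step_arm --pt "0 0 0 0" --pt "0 0 0 0" --pt "0 0 0 0" --pt "0 0 0 0" --pt "0 0 0 0" --hand 1

```text
time: 6.95
ee_pos: [509.5, -229.6, 94.0]
eef_rot: [0.615, 0.788, 0.0, 0.0]
ft_force: [-1.1, -0.8, -0.2]
width: 43.9
grip_force: 0.0
```

Request:
step_arm --pt "0 0 0 0" --pt "0 0 0 0"

```text
time: 7.2
ee_pos: [509.4, -229.6, 93.7]
eef_rot: [0.615, 0.788, -0.0, 0.0]
ft_force: [0.8, -0.3, 0.0]
width: 31.2
grip_force: 30.0
```

Request:
step_arm --pt "0 0 -1 0" --pt "0 0 -2 0" --pt "0 0 -4 0" --pt "0 0 -7 0" --pt "0 0 -10 0"

```text
time: 7.82
ee_pos: [509.5, -229.6, 195.4]
eef_rot: [0.615, 0.788, 0.0, 0.0]
ft_force: [0.3, 0.3, -0.2]
width: 31.0
grip_force: 30.0
```

Run:
```python
from h import *
o=robot.get_obs(); print(o["time"],o["ee_pos"],o["width"],o["grip_force"])
for c in ("scene","side"):
  read_camera(c)
  for l in ["stopper","vial_mouth","vial","tub"]:
    print(c,l,[(np.round(d["point"],1).tolist(),round(d["conf"],2)) for d in place_of(c,l)])
g=get_calibration("scene")
m=trace("scene","tub")[0]["mask"];ys,xs=np.where(m)
r=cv2.minAreaRect(np.float32([ray("scene",(x,y),75,g)[:2] for x,y in zip(xs[::3],ys[::3])]));print(r)
```

```text
7.825 [ 509.45283733 -229.63642322  195.38144048] 31.045064621019364 29.999931156635284
scene stopper [([511.3, -227.0, 174.3], 0.39)]
scene vial_mouth [([505.8, -231.8, 75.4], 0.63)]
scene vial [([521.0, -272.9, 12.9], 0.56), ([481.7, -142.2, 6.6], 0.51), ([506.3, -226.2, 10.9], 0.5)]
scene tub [([442.5, 8.8, -1.8], 0.79), ([484.9, -142.3, 7.2], 0.49), ([492.9, 400.8, 116.9], 0.24)]
side stopper [([509.3, -230.2, 175.7], 0.58), ([523.3, -271.0, 14.6], 0.43)]
side vial_mouth [([509.7, -231.3, 74.9], 0.62)]
side vial [([520.1, -269.8, 14.6], 0.59), ([482.9, -142.0, 10.2], 0.57), ([511.8, -228.8, 9.7], 0.48)]
side tub [([443.7, 9.2, -0.7], 0.92), ([479.7, -144.0, 9.9], 0.52)]
((464.6770324707031, -12.252548217773438), (186.46424865722656, 166.4490203857422), 87.81419372558594)
```

Request:
step_arm --pt "5 -0.1 0 0" --pt "10 -0.3 0 0" --pt "15 -0.4 0 0" --pt "20 -0.6 0 0" --pt "24.8 -0.6 0 0"

```text
time: 9.0
ee_pos: [442.5, 11.0, 193.4]
eef_rot: [0.615, 0.788, 0.0, -0.0]
ft_force: [0.7, 0.4, 0.0]
width: 31.1
grip_force: 30.0
```

Request:
step_arm --pt "0 0 0 0" --pt "0 0 4 0" --pt "0 0 8 0" --pt "0 0 11.5 0" --pt "0 0 12.8 0"

```text
time: 9.62
ee_pos: [442.1, 8.9, 63.6]
eef_rot: [0.616, 0.788, -0.001, -0.002]
ft_force: [-0.7, -0.6, 0.1]
width: 30.6
grip_force: 30.0
```

Request:
step_arm --pt "0 0 0 0" --pt "0 0 0 0"

```text
time: 9.88
ee_pos: [444.7, 9.0, 67.0]
eef_rot: [0.615, 0.788, 0.001, 0.001]
ft_force: [-0.4, 0.1, -0.8]
width: 31.2
grip_force: 30.0
```

Request:
step_arm --pt "0 0 0 0" --pt "0 0 0 0" --pt "0 0 0 0" --pt "0 0 0 0" --hand 0.5

```text
time: 10.38
ee_pos: [443.3, 9.6, 65.7]
eef_rot: [0.615, 0.788, 0.0, 0.0]
ft_force: [-0.0, 0.1, 0.3]
width: 46.0
grip_force: 0.0
```

Request:
step_arm --pt "0 0 -3 0" --pt "0 0 -7 0" --pt "0 0 -11 0" --pt "0 0 -15 0" --pt "0 0 -15 0"

```text
time: 11.0
ee_pos: [445.4, 9.0, 219.0]
eef_rot: [0.615, 0.788, 0.001, 0.003]
ft_force: [0.4, 0.6, -0.1]
width: 45.6
grip_force: 0.0
```

Run:
```python
from h import *
o=robot.get_obs(); print(o["time"],o["ee_pos"],o["eef_rot"],o["width"])
for c in ("scene","side","wrist"):
  im=read_camera(c)
  for l in ["stopper","tub"]:
    print(c,l,[(np.round(d["point"],1).tolist(),round(d["conf"],2)) for d in place_of(c,l)])
cv2.imwrite("pics/w4.png",im)
```

```text
11.0 [445.42395389   9.03621639 219.03341653] [0.61521504 0.78835103 0.00144865 0.00331852] 45.63560280610632
scene stopper [([445.9, 10.0, 11.2], 0.57)]
scene tub [([446.3, 7.3, 2.5], 0.56)]
side stopper [([493.9, 394.4, 116.8], 0.71)]
side tub [([441.9, 6.3, -1.9], 0.98)]
wrist stopper [([444.1, 9.5, 17.0], 0.88)]
wrist tub [([445.8, 6.8, 2.8], 0.66)]
```

View pics/w4.png

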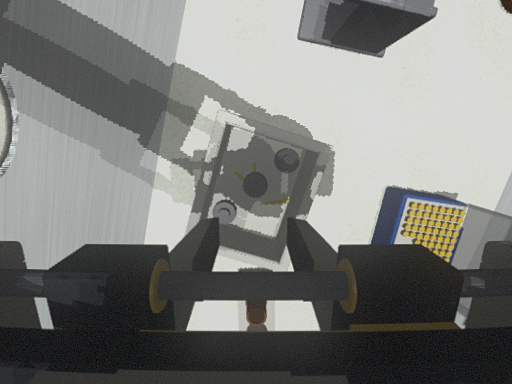

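The wrist picture shows the stopper in the tub centre at (255,185). Next I'll rise and travel to a hover over the tipped pipette.

Request:
step_arm --pt "2 0.5 -4 -10" --pt "7 2 -7.1 -20" --pt "12 3.2 -7.1 -30" --pt "17.5 4.7 -7.1 -40" --pt "22.5 6.2 -7.1 -50" --hand 0.42

```text
time: 12.08
ee_pos: [448.5, 244.8, 286.4]
eef_rot: [0.222, 0.975, -0.0, 0.0]
ft_force: [0.5, 0.2, 0.5]
width: 53.6
grip_force: 0.0
```

Request:
step_arm --pt "2 4.5 0 -9" --pt "4 9 0 -19" --pt "6.4 14.1 0 -28" --pt "6.4 14.1 0 -28" --pt "6.4 14.1 0 -28"

```text
time: 12.7
ee_pos: [452.8, 397.2, 286.1]
eef_rot: [-0.018, 1.0, -0.001, -0.0]
ft_force: [0.1, 1.1, 0.1]
width: 52.9
grip_force: 0.0
```

Run:
```python
from h import *
o=robot.get_obs(); print(o["time"],o["ee_pos"],o["eef_rot"],o["width"])
im=read_camera("wrist");g=get_calibration("wrist"); cv2.imwrite("pics/w5.png",im)
for l in ["pipette","pipette_grip","tip_end","stand"]:
    print(l,[(np.round(d["point"],1).tolist(),round(d["conf"],2)) for d in place_of("wrist",l)])
for P in ([495,397,219],[495,397,205]): print(proj("wrist",P,g))
for c in ("scene","side"):
  read_camera(c)
  for l in ["pipette","pipette_grip"]:
    print(c,l,[(np.round(d["point"],1).tolist(),round(d["conf"],2)) for d in place_of(c,l)])
```

```text
12.7 [452.84698843 397.22438586 286.05508707] [-1.76437281e-02  9.99844141e-01 -5.00034801e-04 -3.77777362e-04] 52.94540156717908
pipette [([503.5, 250.0, 121.1], 0.92), ([495.8, 394.8, 119.6], 0.87), ([500.6, 322.2, 121.5], 0.66)]
pipette_grip [([217.4, 310.8, 14.5], 0.77), ([492.5, 401.9, 179.3], 0.67)]
tip_end [([491.3, 396.1, 20.9], 0.69)]
stand [([494.6, 324.9, -1.2], 0.77), ([705.4, 326.7, -0.7], 0.6)]
[251.9, 259.1]
[251.9, 252.1]
scene pipette [([162.6, 288.2, 14.3], 0.81), ([496.1, 325.0, 120.1], 0.8), ([497.7, 399.0, 116.5], 0.65), ([504.1, 250.0, 121.8], 0.57)]
scene pipette_grip [([493.2, 391.2, 180.4], 0.8), ([217.0, 310.4, 10.7], 0.62)]
side pipette [([492.0, 397.0, 117.1], 0.85), ([162.9, 287.4, 13.5], 0.64), ([497.6, 321.2, 119.7], 0.53)]
side pipette_grip [([492.3, 396.4, 177.8], 0.7), ([215.9, 308.9, 12.4], 0.67)]
```

View pics/w5.png

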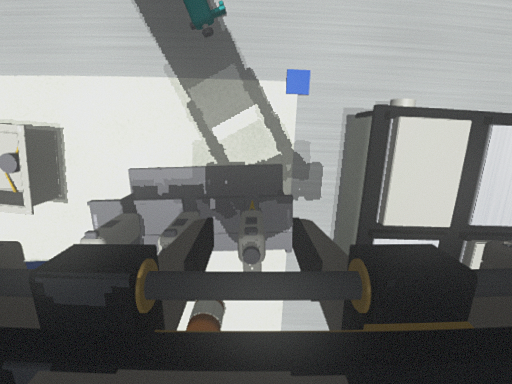

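The wrist view shows the tipped pipette between the open fingers, with its button at (251,255) and the yellow tip at (252,205). The neighbour at (180,230) is clear. I'll move over it and descend.

Request:
step_arm --pt "-2 -0.1 0 0" --pt "-4 -0.2 0 0" --pt "-4 -0.2 0 0" --pt "-4 -0.2 2 0" --pt "-4 -0.2 4 0"

```text
time: 13.88
ee_pos: [492.0, 397.1, 244.7]
eef_rot: [-0.018, 1.0, -0.0, -0.001]
ft_force: [-0.5, 0.5, -0.6]
width: 53.1
grip_force: 0.0
```

Request:
step_arm --pt "0 0 2 0" --pt "0 0 4 0" --pt "0 0 6 0" --pt "0 0 6.2 0" --pt "0 0 6.2 0"

```text
time: 14.5
ee_pos: [493.2, 397.2, 184.9]
eef_rot: [-0.018, 1.0, 0.0, 0.0]
ft_force: [0.6, -0.0, 0.2]
width: 53.5
grip_force: 0.0
```

Request:
step_arm --pt "0 0 0 0" --pt "0 0 0 0" --pt "0 0 0 0" --pt "0 0 0 0" --pt "0 0 0 0" --hand 1

```text
time: 15.12
ee_pos: [493.2, 397.2, 185.1]
eef_rot: [-0.018, 1.0, 0.0, 0.0]
ft_force: [-0.5, 0.3, 3.1]
width: 25.8
grip_force: 29.8
```

Request:
step_arm --pt "0 0 -0.5 0" --pt "0 0 -1.2 0" --pt "0 0 -2.5 0" --pt "0 0 -4 0" --pt "0 0 -5.5 0"

```text
time: 15.75
ee_pos: [493.2, 397.2, 241.2]
eef_rot: [-0.018, 1.0, 0.0, 0.0]
ft_force: [-0.1, -0.6, -1.6]
width: 25.7
grip_force: 29.8
```

Request:
step_arm --pt "0 0 -2 0" --pt "0 0 -4 0" --pt "0 0 -6 0" --pt "0 0 -8 0" --pt "0 0 -8 0"

```text
time: 16.38
ee_pos: [493.8, 397.6, 322.2]
eef_rot: [-0.018, 1.0, 0.001, 0.002]
ft_force: [-0.1, 0.1, -1.4]
width: 25.6
grip_force: 29.8
```

Run:
```python
from h import *
o=robot.get_obs(); print(o["time"],o["ee_pos"],o["eef_rot"],o["width"],o["grip_force"])
for c in ("scene","side"):
  read_camera(c)
  for l in ["pipette","pipette_grip","tip_end"]:
    print(c,l,[(np.round(d["point"],1).tolist(),round(d["conf"],2)) for d in place_of(c,l)])
```

```text
16.375 [493.83203206 397.55045741 322.24288674] [-1.79749307e-02  9.99836190e-01  9.66776543e-04  1.88703239e-03] 25.647480806540834 29.782834947109222
scene pipette [([503.3, 250.6, 121.3], 0.71), ([501.3, 324.3, 118.5], 0.7), ([162.8, 287.6, 14.1], 0.69), ([495.8, 401.3, 253.1], 0.57)]
scene pipette_grip [([496.3, 392.8, 315.9], 0.68), ([217.2, 312.3, 13.2], 0.65), ([447.6, 8.5, 13.3], 0.45)]
scene tip_end [([72.3, 247.7, 16.6], 0.81), ([494.2, 399.2, 160.5], 0.65)]
side pipette [([493.4, 392.9, 249.6], 0.84), ([495.7, 322.2, 120.2], 0.67), ([498.3, 248.3, 118.9], 0.62), ([164.5, 284.9, 15.0], 0.6)]
side pipette_grip [([214.8, 308.8, 13.1], 0.94), ([667.6, -8.1, 0.9], 0.74), ([492.2, 396.6, 312.3], 0.56)]
side tip_end [([491.4, 397.8, 158.2], 0.94), ([75.6, 243.5, 15.5], 0.94)]
```

Request:
step_arm --pt "4 0 0 0" --pt "9 0 0 0" --pt "11 -3 0 0" --pt "11 -8 0 0" --pt "11 -13 0 0"

```text
time: 17.4
ee_pos: [387.2, 262.1, 319.5]
eef_rot: [-0.019, 1.0, -0.0, 0.0]
ft_force: [0.6, -0.7, -0.2]
width: 26.0
grip_force: 29.8
```

Request:
step_arm --pt "0 -5 0 0" --pt "0 -10 0 0" --pt "0 -15 0 0" --pt "0 -20 0 0" --pt "0 -25 0 0"

```text
time: 18.02
ee_pos: [396.4, 11.9, 319.6]
eef_rot: [-0.018, 1.0, -0.0, 0.0]
ft_force: [1.3, 0.2, -0.6]
width: 25.8
grip_force: 29.8
```

Request:
step_arm --pt "-1.9 -5 0 0" --pt "-4.1 -10 0 0" --pt "-6.3 -15 0 0" --pt "-8.3 -20 0 0" --pt "-10 -23.5 0 0"

```text
time: 18.65
ee_pos: [505.4, -220.0, 319.1]
eef_rot: [-0.017, 1.0, 0.0, -0.0]
ft_force: [-0.6, -0.1, -0.8]
width: 25.7
grip_force: 29.8
```

Request:
step_arm --pt "0 0 1 0" --pt "0 0 2 0" --pt "0 0 3 0" --pt "0 0 3 0" --pt "0 0 3 0"

```text
time: 19.27
ee_pos: [505.1, -217.5, 290.0]
eef_rot: [-0.018, 1.0, -0.0, 0.0]
ft_force: [0.0, -0.6, -0.0]
width: 26.0
grip_force: 29.8
```

```bash
cat > m.py <<'E'
from h import *
o=robot.get_obs(); print(o["time"],o["ee_pos"].round(1),o["eef_rot"].round(4),o["width"],o["grip_force"])
for c in ("scene","side","wrist"):
  cv2.imwrite(f"pics/m_{c}.png",read_camera(c))
  for l in ["pipette","pipette_grip","tip_end","vial_mouth","vial"]:
    print(c,l,[(np.round(d["point"],1).tolist(),round(d["conf"],2)) for d in place_of(c,l)])
E
python3 m.py
python3 - <<'E'
import cv2,numpy as np
a=cv2.imread("pics/m_scene.png")[150:300,140:300];b=cv2.imread("pics/m_side.png")[80:230,190:350]
cv2.imwrite("pics/m1.png",np.hstack([cv2.resize(x,(400,375),interpolation=2) for x in(a,b)]))
E
```

```text
19.275 [ 505.1 -217.5  290. ] [-1.830e-02  9.998e-01 -2.000e-04  3.000e-04] 26.0451836588769 29.782885015010834
scene pipette [([161.5, 290.7, 14.1], 0.75), ([498.3, 321.9, 118.3], 0.67), ([504.0, 246.6, 120.5], 0.64), ([507.0, -214.6, 222.4], 0.53)]
scene pipette_grip [([505.1, -219.3, 280.5], 0.64), ([216.0, 309.0, 9.3], 0.49), ([501.8, -218.2, 128.9], 0.18)]
scene tip_end [([501.6, -213.8, 131.9], 0.77), ([73.2, 249.2, 11.7], 0.58)]
scene vial_mouth []
scene vial [([483.6, -144.3, 8.5], 0.65), ([504.9, -224.6, 12.1], 0.55), ([519.6, -272.9, 12.4], 0.47)]
side pipette [([164.2, 286.8, 13.8], 0.8), ([501.4, 319.8, 119.0], 0.73), ([735.2, -275.1, -3.2], 0.55), ([506.4, -220.8, 219.1], 0.54), ([499.2, 248.7, 118.7], 0.51)]
side pipette_grip [([505.7, -219.3, 285.4], 0.7), ([212.8, 310.0, 12.3], 0.65)]
side tip_end [([72.8, 243.2, 15.9], 0.78), ([504.0, -214.2, 127.6], 0.77)]
side vial_mouth [([507.2, -228.5, 73.0], 0.39)]
side vial [([480.2, -145.4, 8.9], 0.63), ([520.3, -265.8, 11.2], 0.56), ([506.6, -229.6, 12.0], 0.52)]
wrist pipette []
wrist pipette_grip [([504.3, -215.0, 286.7], 0.77)]
wrist tip_end [([501.9, -221.4, 123.3], 0.85)]
wrist vial_mouth [([504.2, -227.6, 75.6], 0.89)]
wrist vial [([520.0, -267.6, 9.4], 0.91), ([482.1, -143.3, 5.7], 0.88), ([511.4, -229.2, 9.2], 0.68), ([361.5, -271.8, -1.4], 0.41)]
```

View pics/m1.png

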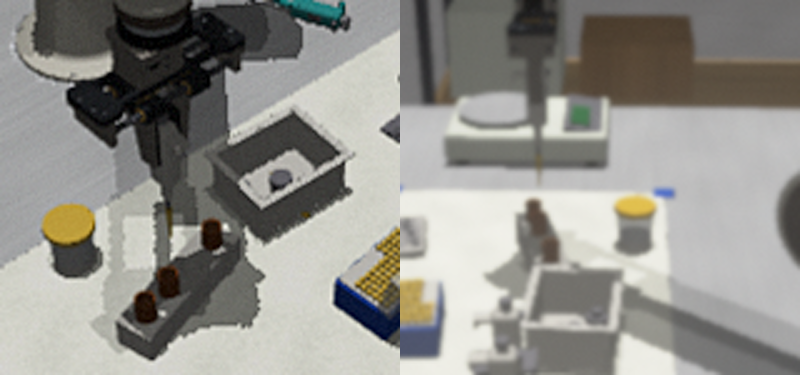

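Request:
step_arm --pt "-0.2 -0.6 0 0" --pt "-0.4 -1.2 1 0" --pt "-0.4 -1.2 2 0" --pt "-0.4 -1.2 2.8 0" --pt "-0.4 -1.2 2.8 0"

```text
time: 20.8
ee_pos: [509.0, -229.3, 260.3]
eef_rot: [-0.018, 1.0, 0.001, -0.001]
ft_force: [0.7, -0.0, -1.1]
width: 26.3
grip_force: 29.8
```

```bash
python3 m.py | grep -E "^[0-9]|tip_end|vial_mouth|grip"
python3 - <<'E'
from h import *
ims=[]
for c in ("scene","side","wrist"):
  g=get_calibration(c)
  im=cv2.imread(f"pics/m_{c}.png");t=[509,-229.5,75];p=proj(c,t,g);q=proj(c,[509,-229.5,100],g);print(c,p,q)
  x,y=int(p[0])-20,int(p[1])-25
  if c=="wrist": y-=20;x-=7
  print(x,y); s=6 if c!="wrist" else 6
  ims.append(cv2.resize(im[y:y+60,x:x+44],(264,360),interpolation=cv2.INTER_NEAREST))
cv2.imwrite("pics/m2.png",np.hstack(ims))
E
```

```text
20.8 [ 509.  -229.3  260.3] [-1.800e-02  9.998e-01  7.000e-04 -9.000e-04] 26.250411841575758 29.7828671336174
scene pipette_grip [([512.0, -233.1, 252.7], 0.84), ([213.8, 312.6, 13.2], 0.64)]
scene tip_end [([506.5, -228.8, 102.5], 0.57), ([73.9, 246.5, 14.7], 0.56)]
scene vial_mouth [([507.2, -227.3, 78.4], 0.44), ([519.8, -274.1, 14.1], 0.37)]
side pipette_grip [([216.4, 307.5, 13.3], 0.83), ([508.4, -231.6, 253.3], 0.48)]
side tip_end [([76.4, 243.2, 14.7], 0.96)]
side vial_mouth [([510.6, -233.2, 73.6], 0.47)]
wrist pipette_grip [([509.4, -226.2, 256.1], 0.77)]
wrist tip_end [([507.3, -232.8, 96.0], 0.67)]
wrist vial_mouth []
scene [206.8, 259.6] [206.3, 254.2]
186 234
side [245.4, 165.7] [245.3, 159.8]
225 140
wrist [253.2, 184.7] [253.2, 188.8]
226 139
```

View pics/m2.png

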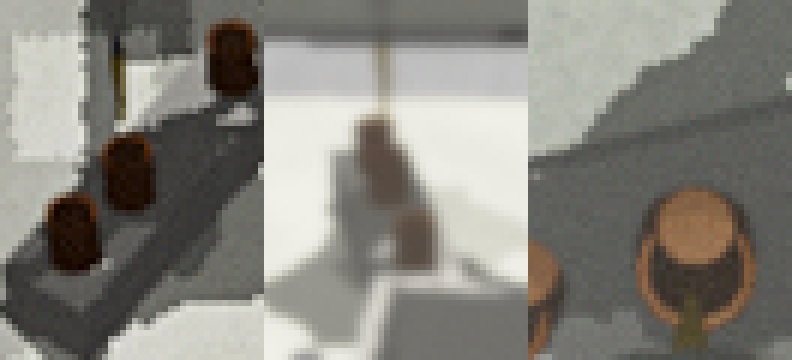

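In the crops, the tip end is at (206.0,253.8) in the scene view and (253.0,187.7) in the wrist view. The mouth centre is at about (207.2,259.2) and (254.2,183.5). So the tip is about 1 mm short in +y and at roughly z=98. I'll make a small correction and the final descent.

Request:
step_arm --pt "-0.05 0.1 0.3 0" --pt "-0.05 0.1 0.6 0" --pt "-0.05 0.1 0.9 0" --pt "-0.05 0.1 1.2 0" --pt "-0.05 0.1 1.2 0"

```text
time: 22.32
ee_pos: [509.8, -228.6, 249.2]
eef_rot: [-0.018, 1.0, 0.0, -0.0]
ft_force: [-0.1, 0.1, -0.6]
width: 25.9
grip_force: 29.8
```

Request:
step_arm --pt "0 0 0 0" --pt "0 0 0 0" --pt "0 0 0 0"

```text
time: 22.7
ee_pos: [510.0, -228.8, 249.7]
eef_rot: [-0.018, 1.0, -0.0, 0.0]
ft_force: [0.4, -0.4, -0.8]
width: 26.2
grip_force: 29.8
```

```bash
python3 m.py | grep -E "^[0-9]|tip_end|vial_mouth"
python3 - <<'E'
from h import *
ims=[]
for c,z in (("scene",86),("wrist",86)):
  im=cv2.imread(f"pics/m_{c}.png");g=get_calibration(c);p=proj(c,[509,-229.5,75],g);print(c,p,proj(c,[509,-229.5,z],g))
  x,y=int(p[0])-16,int(p[1])-26
  print(x,y)
  ims.append(cv2.resize(im[y:y+48,x:x+32],(400,600),interpolation=cv2.INTER_NEAREST))
  print("wide")
cv2.imwrite("pics/m3.png",np.hstack(ims))
E
```

```text
22.7 [ 510.  -228.8  249.7] [-1.790e-02  9.998e-01 -1.000e-04  1.000e-04] 26.210560754229288 29.782918989658356
scene tip_end [([505.3, -228.2, 89.0], 0.81), ([72.9, 246.6, 15.9], 0.68)]
scene vial_mouth [([510.1, -231.3, 75.7], 0.61)]
side tip_end [([72.4, 243.6, 14.0], 0.61)]
side vial_mouth [([510.6, -229.9, 72.3], 0.49)]
wrist tip_end [([505.7, -229.3, 85.0], 0.68)]
wrist vial_mouth [([503.9, -229.7, 74.0], 0.84)]
scene [206.8, 259.6] [206.6, 257.3]
190 233
wide
wrist [252.4, 186.2] [252.4, 188.0]
236 160
wide
```

View pics/m3.png

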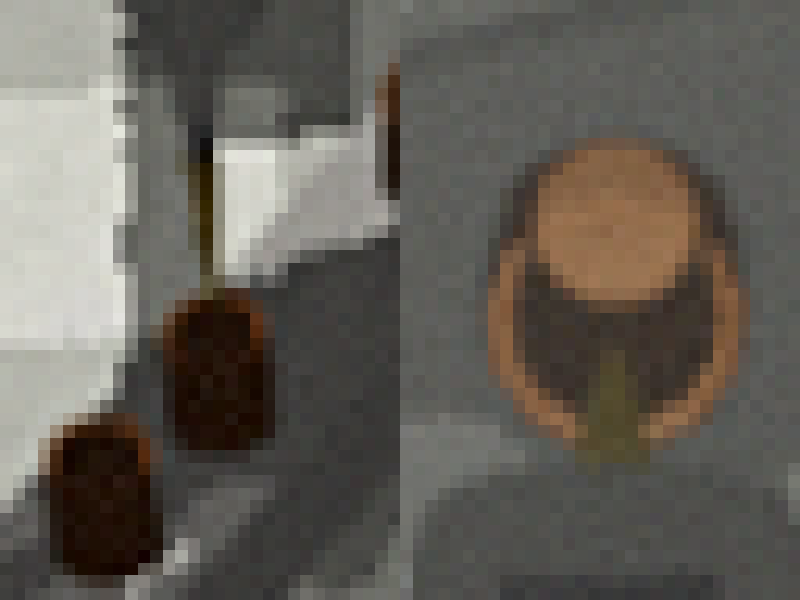

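The close crops show the tip end within about 2 mm of the mouth centre and about 1 cm above the rim, with nothing touching. I'll hand in.

```bash
python3 -c "
from station import *
print(robot.hand_in())"
```

```text
the job is handed in; nothing more can be done
None
```

The stopper is in the discard tub, and the tipped pipette is held upright over the open vial, with its tip about 1 cm above the rim and within about 2 mm of centre by my camera measurements; I handed the job in at about 23 s and no verdict was returned.

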